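# Lean the red colour standard on the reading stand

## Robot

A 7-joint arm with a two-finger parallel gripper is mounted at the origin on the work surface. World frame = base frame: x ahead of the robot, y to its left, z up, the work surface at z = 0. Lengths are in m, angles in rad, forces in N, time in s.
With the tool pointing down it reaches from about 0.4 to 0.85 m from the base axis. Payload 6.9 kg.
Tool frame: the origin (TCP) lies between the finger pads; the fingertips stand 22 mm ahead of it and the grasp point (between the pads) lies 3 mm ahead of it (ctrl.finger_overhang is the z of the fingertips in the tool frame, in m); z points along the fingers, y is the direction in which the jaws open and shut (so a half turn about z gives the same grasp; the last joint's range is limited). The gripper opens to 85 mm and grips with 20 to 120 N. Pads are 22 mm wide; open, the fingers measure 114 mm over their backs; the gripper's body (76 mm by 85 mm) begins 54 mm behind the grasp point. The pads swing forward as they close: fully open they stand 13 mm farther back than shut.
Start: joints at [-1.167, 0.507, -0.238, 1.5, 0.126, 1.149, -0.155], TCP at [0.183, 0.597, 0.253] pointing down, gripper open.
Joint ranges: [-3.08, 3.08], [-0.24, 2.05], [-1.43, 1.35], [0, 2.5], [-1.52, 4.66], [0.17, 1.96], [-2.89, 2.89]. Speed limits (rad/s): [2.39, 2.39, 3.14, 3.14, 3.14, 3.14, 3.14].

## Interface

Orientations are given as [roll, pitch, yaw] about the fixed x, y, z axes, in that order (R = Rz(yaw) Ry(pitch) Rx(roll)).
In Python, from bench import ctrl gives the robot as it stands. The module is installed in compiled form; this text tells all that it offers.
- The arm moves only by the tool apply_moves, never from a script. Its argument "moves" is a list of rows, each an object with "translation": the shift along the tool's x, y, z each as a share of 0.025 m, from -1 to 1, a list of three; "yaw": the turn about the tool's z as a share of 8 degrees, from -1 to 1. In form: [{"translation": [tx, ty, tz], "yaw": yaw}, ...]. A call has 1 to 12 rows; each row shifts and turns the commanded pose from where the row before left it, along the tool's axes as they then stand; what a row does not reach is not made up. A row lasts 1/10 s, in which the tool goes at most 50 mm and 8.59 degrees, less where a joint would pass 70% of its speed; a pose out of reach is approached as far as the arm can. A call with a number of a shift or a turn outside -1 to 1 is refused whole. A call with a gripper value outside its range is refused whole. "hand" is the opening, from 0 (shut) to 1 (fully open), set as the call begins (left out, the last holds). The fingers move at their own pace and stop on an object; the grip force is fixed at half the most. Time passes only in rows, so rows that do not move let the fingers close. It gives the time, the measured TCP pose, the force and the opening at its end, in the units of the state.
- ctrl.get_obs(): the state, without advancing time (a new reading comes with each control period).
- ctrl.capture(name): name is "scene" or "top" or "wrist"; returns a dict with "frame" (384x512x3 uint8, red, green, blue), "fx", "fy", "cx", "cy" (pixels), "D" ([k1, k2, p1, p2, k3] as OpenCV has them; the pictures are not rectified), "R" (3x3) and "t" (3): a world point X has camera coordinates R X + t. Camera axes: x right, y down, z forward; pixel columns grow to the right and rows downward; lengths in m; the calibration is good to about 2 mm. A picture is of the moment at which its call begins. There is no depth.
- ctrl.job_done(): hands the job in, once; it reports no verdict.
The state is a dict: "t": time; "qpos": joint angles; "qvel": joint speeds; "effort": joint torques, N m; "tool_pos": TCP position; "tool_rot": TCP orientation; "force": force on the tool from outside, world axes, zero at the start; "moment": the same for the moment, N m; "opening": finger opening in m.
Only numpy, scipy, OpenCV 4.12 (cv2) and the standard library are available. Lean on these libraries where they do the work, as an engineer would, in place of code of your own. Each camera call takes 0.05 s, during which the arm holds its last target. There are 200 camera calls.

## Task

Take the red colour standard tile out of the rack and lean it on the reading stand: its foot on the black ledge, its back flat against the sloped board, in the middle of the board and not askew. Leave the yellow and the blue tile standing in the rack.

Things in the scene. Friction and masses are not known exactly. Their poses are not given: they have to be found in the camera images.
- red_tile_center (a point): Centre of the red tile: flat plastic, 8 mm thick (its x), 70 wide (its y), 130 tall (its z, up), 90 g, both faces alike, three small grey patches on each. Three tiles stand upright in a row in a fixed grey rack, side by side along their widths, 80 mm apart, in any order, faces free on both sides.
- yellow_tile_center (a point): Centre of the yellow tile, same size. To be left in the rack. The rack is 50 x 260 mm and 30 mm high; each tile's foot sits in a slot 22 mm deep with 2 mm of play, 8 mm above the bench, so 108 mm of the tile stands free.
- blue_tile_center (a point): Centre of the blue tile, same size, in the same rack. To be left in the rack.
- stand_seat (a point): Fixed stand: middle of the crease between board and ledge, 18 mm above bench. z: up the board's face, 25 deg from upright, top towards the robot. x: square out of the face, away from the robot. y: level. White-faced board 120 wide, 80 high, 8 thick. Black ledge square to it, 36 deep, 5 mm lip. Tile in place: centre at x 4, y 0, z 65 mm, same axes; its top 50 mm clears the board's top.
Things that resemble listed ones, but are neither listed nor needed, are in the scene too. There is more than one size of the part that bears red_tile_center; the job needs the largest.

How it is judged:
By the outcome, as a careful person would: the job done as asked, in the order asked, and still so for the second after the job is handed in, with the robot touching nothing.
It also fails if it takes over 40 s, if anything falls off the work surface, if the arm or the gripper's body presses on something with over 40 N, if the wrist force passes 120 N, or if a joint passes its speed limit or range.

## Working session

There is one attempt and no reset: what is moved stays moved. The work goes in short steps, Python scripts to look and compute and a tool call to move; the robot and the scene stay as the last step left them, time stands still between calls to the robot, and variables do not carry over. Pictures are saved under pics/ and viewed, about 8 in all and at most 12, crops included, and the job is handed in when it is done.

Besides the shell and the picture viewer there is one more tool, called as a command line: name --argument value ..., lists and objects as JSON in quotes. apply_moves: Moves the arm, as the interface text tells. Its arguments: {"type":"object","properties":{"moves":{"type":"array","items":{"type":"object","properties":{"translation":{"type":"array","items":{"type":"number"}},"yaw":{"type":"number"}}}},"hand":{"type":"number"}},"required":["moves"]}

```bash
mkdir -p pics
python3 - <<'E'
from bench import ctrl
import cv2,numpy as np
o=ctrl.get_obs(); print({k:np.round(v,3) for k,v in o.items()}, ctrl.finger_overhang)
for n in("scene","top"):
    c=ctrl.capture(n); cv2.imwrite(f"pics/{n}0.png",c["frame"][:,:,::-1])
    print(n,c["fx"],c["cx"],c["cy"],c["D"],np.round(c["R"],3).tolist(),np.round(-c["R"].T@c["t"],3))
E
```

```text
{'t': np.float64(0.0), 'qpos': array([-1.168,  0.508, -0.237,  1.501,  0.126,  1.149, -0.155]), 'qvel': array([-0.001, -0.   , -0.001,  0.002, -0.001, -0.001, -0.   ]), 'effort': array([ 1.0000e-03, -6.2060e+01, -2.1850e+00, -2.4966e+01,  1.3000e-02,
        1.2000e-02, -0.0000e+00]), 'tool_pos': array([0.183, 0.597, 0.252]), 'tool_rot': array([-3.14 ,  0.   ,  2.844]), 'force': array([ 0.764,  0.606, -0.143]), 'moment': array([ 0.01 , -0.004, -0.033]), 'opening': np.float64(0.086)} 0.022
scene 451.32304551459436 254.74315362835827 188.244726228746 [0.01225797 0.         0.         0.         0.        ] [[0.814, 0.58, 0.02], [0.417, -0.56, -0.716], [-0.404, 0.591, -0.698]] [ 0.958 -0.583  0.818]
top 350.43032442368417 256.00773561694234 197.51634673338162 [-0.0506949  0.         0.         0.         0.       ] [[-0.021, -1.0, 0.0], [-0.981, 0.021, -0.195], [0.195, -0.004, -0.981]] [0.395 0.024 0.813]
```

View pics/scene0.png

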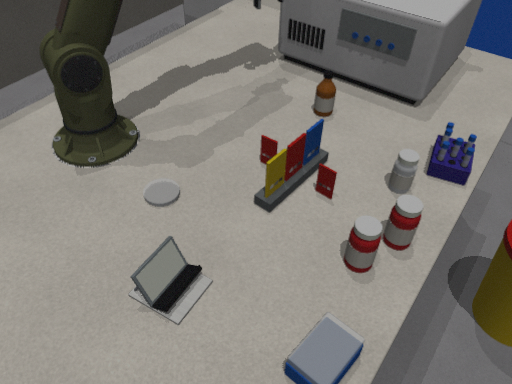

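View pics/top0.png

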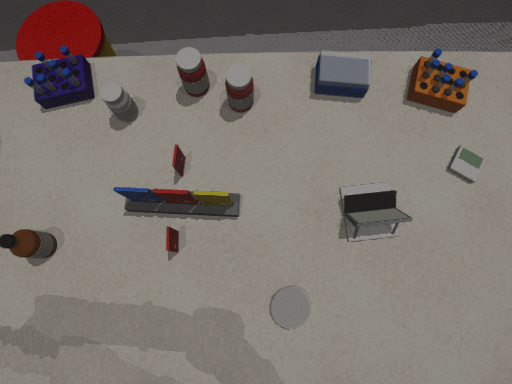

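The red tile stands in the middle of the rack, at about (295,157) in scene and (175,196) in top. A small red tile stands on each side of the rack. The stand is at about (375,210) in top and (170,280) in scene. Next I'll zoom in to pick the corners.

```bash
cat > h.py <<'E'
import cv2,numpy as np
from bench import ctrl
def cam(n): return ctrl.capture(n)
def K(c): return np.array([[c["fx"],0,c["cx"]],[0,c["fy"],c["cy"]],[0,0,1]],float)
def ray(c,uv):
    p=cv2.undistortPoints(np.array([[uv]],float),K(c),np.array(c["D"],float))[0,0]
    R=np.array(c["R"]);return -R.T@c["t"],R.T@np.array([p[0],p[1],1])
def onz(c,uv,z):
    o,d=ray(c,uv);return o+d*(z-o[2])/d[2]
def two(c1,u1,c2,u2):
    o1,d1=ray(c1,u1);o2,d2=ray(c2,u2)
    s=np.linalg.lstsq(np.c_[d1,-d2],o2-o1,rcond=None)[0]
    a,b=o1+s[0]*d1,o2+s[1]*d2
    return (a+b)/2,np.linalg.norm(a-b)
def proj(c,X):
    R=np.array(c["R"]);return cv2.projectPoints(np.array(X,float).reshape(-1,3),cv2.Rodrigues(R)[0],np.array(c["t"],float),K(c),np.array(c["D"],float))[0][:,0]
def red(f):
    h=cv2.cvtColor(f,cv2.COLOR_RGB2HSV);return (((h[...,0]<8)|(h[...,0]>172))&(h[...,1]>150)&(h[...,2]>60)).astype(np.uint8)
E
python3 - <<'E'
from h import *
t=cv2.imread("pics/top0.png");s=cv2.imread("pics/scene0.png")
z=lambda im,x,y,w,h,k:cv2.resize(im[y:y+h,x:x+w],None,fx=k,fy=k,interpolation=cv2.INTER_CUBIC)
a=z(t,335,175,80,70,5);b=z(s,125,235,80,70,5);c=z(t,115,145,130,56+56,3);d=z(s,250,115,100,93,4)
W=np.zeros((600,800,3),np.uint8)
W[:350//1,:400]=a;W[:350,400:]=b
c=cv2.resize(t[175:225,115:245],None,fx=3,fy=3,interpolation=cv2.INTER_CUBIC);W[350:350+150,:390]=c
d=cv2.resize(s[120:208,250:350],None,fx=2.8,fy=2.8,interpolation=cv2.INTER_CUBIC);W[350:350+d.shape[0],400:400+d.shape[1]]=d[:250]
cv2.imwrite("pics/z1.png",W)
E
```

```text
(no output)
```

View pics/z1.png

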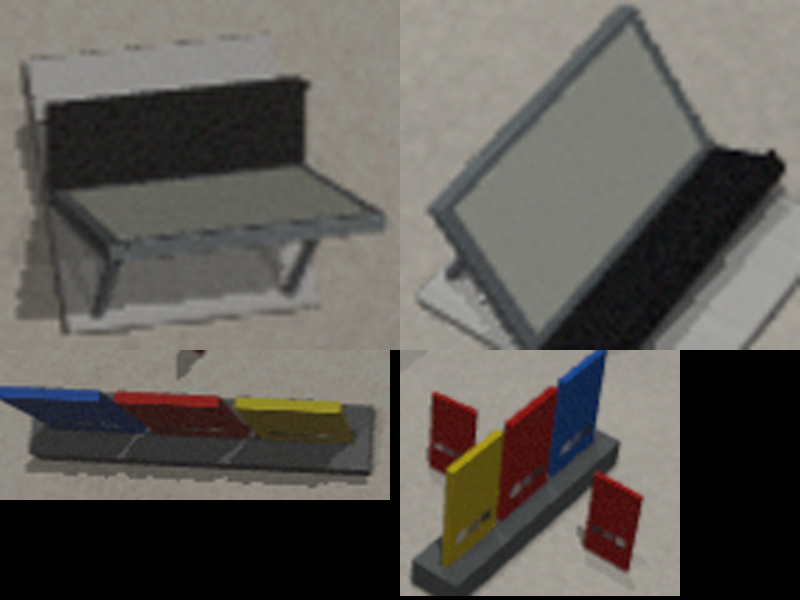

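The crop shows the stand's crease in top at about (345.5,213.2)–(395.7,208). The red tile's top strip is at about (153.5–188, 189.5–194).

Run:
```python
from h import *
c=cam("top");s=cam("scene");P=lambda u,z:onz(c,u,z)
A,B=P((345.5,213.2),.018),P((395.7,208),.018)
print("crease",A,B,np.linalg.norm(A-B),np.degrees(np.arctan2(*(A-B)[:2])))
zt=.018+.08*np.cos(np.radians(25))
A,B=P((358.5,224),zt),P((411.5,217.5),zt);print("top edge",A,B,np.linalg.norm(A-B),np.degrees(np.arctan2(*(A-B)[:2])))
zl=.018+.036*np.sin(np.radians(25))
A,B=P((344.6,195.6),zl),P((396,191),zl);print("ledge",A,B,np.linalg.norm(A-B),np.degrees(np.arctan2(*(A-B)[:2])))
# scene crease ends: zoom (708,148)->, bottom (540,345)
for u in ((125+(708-400)/5,235+148/5),(125+(545-400)/5,235+350/5)): print("scene crease",onz(s,u,.018))
# red tile top
A,B,C=P((153.3,191),.138),P((187.5,192.5),.138),P((170,191.6),.138);print("tile top",A,B,C,np.linalg.norm(A-B),np.degrees(np.arctan2(*(A-B)[:2])))
# rack corners
for u in ((115+372/3,175+(470-350)/3),(115+33/3,175+(456-350)/3),(115+374/3,175+(406-350)/3)):print("rack top",P(u,.03))
n,l,st,ce=cv2.connectedComponentsWithStats(red(c["frame"]))
for i in range(1,n):
    if st[i,4]>30: print(st[i],P(ce[i],.04))
```

```text
crease [ 0.51177696 -0.18448369  0.018     ] [ 0.52125965 -0.30264062  0.018     ] 0.11853684284897283 -4.5884405728173485
top edge [ 0.47785268 -0.1911153   0.09050462] [ 0.48881945 -0.30461949  0.09050462] 0.11403275405349989 -5.518785599035339
ledge [ 0.55005021 -0.18129613  0.03321426] [ 0.55829765 -0.30101765  0.03321426] 0.1200052663074822 -3.9407974636747767
scene crease [ 0.51312599 -0.18473211  0.018     ]
scene crease [ 0.52654277 -0.29683298  0.018     ]
tile top [0.54658108 0.2238936  0.138     ] [0.54206975 0.15584809 0.138     ] [0.54464038 0.190596   0.138     ] 0.06819489458331728 3.7930869845406034
rack top [0.51116802 0.05972235 0.03      ]
rack top [0.52710666 0.31707914 0.03      ]
rack top [0.56029112 0.05761256 0.03      ]
[  16    0   86   60 3961] [0.99489516 0.51663396 0.04      ]
[180  60  25  18  97] [0.86474494 0.16328037 0.04      ]
[243  82  10  12  41] [0.81779866 0.03352838 0.04      ]
[173 145   4  21  50] [0.65294989 0.2069021  0.04      ]
[153 189  35   5 129] [0.56733871 0.2154781  0.04      ]
[166 227   4  23  50] [0.46256699 0.21759597 0.04      ]
```

apply_moves --hand 1 --moves '[{"translation": [0,0,0],"yaw": 0.96},{"translation": [0,0,0],"yaw": 0.96},{"translation": [0,0,0],"yaw": 0.96},{"translation": [0,0,0],"yaw": 0.96},{"translation": [0,0,0],"yaw": 0.96},{"translation": [0,0,0],"yaw": 0.96},{"translation": [0,0,0],"yaw": 0.96},{"translation": [0,0,0],"yaw": 0.96},{"translation": [0,0,0],"yaw": 0.96},{"translation": [0,0,0],"yaw": 0.96},{"translation": [0,0,0],"yaw": 0}]'

```text
t: 1.3
tool_pos: [0.1832, 0.5974, 0.253]
tool_rot: [3.142, 0.001, 1.502]
force: [0.5, -0.8, 0.2]
opening: 0.0855
```

apply_moves --moves '[{"translation": [-0.8,0.8,0],"yaw": 0},{"translation": [-0.8,0.8,0],"yaw": 0},{"translation": [-0.8,0.8,0],"yaw": 0},{"translation": [-0.8,0.8,0],"yaw": 0},{"translation": [-0.8,0.8,0],"yaw": 0},{"translation": [-0.8,0.8,0],"yaw": 0},{"translation": [-0.8,0.8,0],"yaw": 0},{"translation": [-0.8,0.8,0],"yaw": 0},{"translation": [-0.8,0.8,0],"yaw": 0},{"translation": [-0.8,0.8,0],"yaw": 0},{"translation": [-0.8,0.8,0],"yaw": 0},{"translation": [-0.8,0.8,0],"yaw": 0}]'

```text
t: 2.5
tool_pos: [0.4073, 0.3409, 0.2533]
tool_rot: [3.141, 0.0, 1.508]
force: [0.1, 0.2, 0.3]
opening: 0.0858
```

apply_moves --moves '[{"translation": [-0.8,0.8,0],"yaw": 0},{"translation": [-0.8,0.8,0],"yaw": 0},{"translation": [-0.8,0.8,0],"yaw": 0},{"translation": [-0.8,0.8,0],"yaw": 0},{"translation": [-0.8,0.8,0],"yaw": 0},{"translation": [-0.8,0.8,0],"yaw": 0},{"translation": [-0.46,0.7,0],"yaw": 0},{"translation": [0,0,0],"yaw": 0},{"translation": [0,0,0],"yaw": 0},{"translation": [0,0,0],"yaw": 0}]'

```text
t: 3.5
tool_pos: [0.5342, 0.2024, 0.2531]
tool_rot: [-3.141, -0.0, 1.506]
force: [0.6, 0.9, 0.0]
opening: 0.0853
```

Run:
```python
from h import *
c=cam("wrist");cv2.imwrite("pics/w1.png",c["frame"][:,:,::-1])
o=ctrl.get_obs();print(o["tool_pos"],o["tool_rot"],np.round(c["R"],3).tolist(),-c["R"].T@c["t"],c["D"])
n,l,st,ce=cv2.connectedComponentsWithStats(red(c["frame"]))
for i in range(1,n):
    if st[i,4]>100: print(st[i],ce[i])
print(proj(c,[.5445,.19,.138]))
```

```text
[0.5341597  0.2025223  0.25321328] [-3.14087664e+00 -4.43522977e-04  1.50629050e+00] [[0.998, -0.064, 0.001], [-0.061, -0.951, 0.304], [-0.019, -0.303, -0.953]] [0.53962334 0.28068771 0.37446122] [-0.05873727  0.          0.          0.          0.        ]
[260 149  12  91 723] [265.93914246 196.60857538]
[159 162  55  23 756] [187.0952381  173.78174603]
[312 162  60  21 720] [341.50138889 172.98611111]
[496 169  16  50 387] [507.02842377 192.05167959]
[417 229  31  17 168] [429.67857143 235.10714286]
[ 445  253   54   49 1094] [467.03839122 270.13254113]
[[263.49426477 207.1407096 ]]
```

View pics/w1.png

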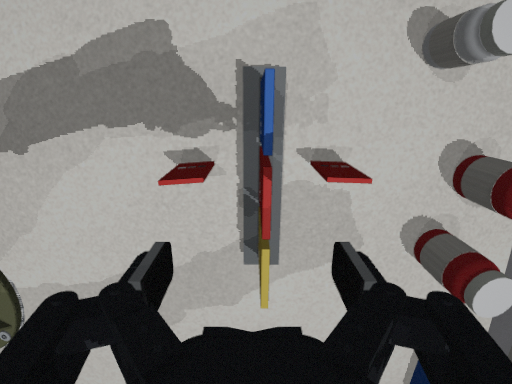

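The wrist view shows the red tile's strip at columns 260–272, rows 180–240, between blue (above it) and yellow (below it). The small red tiles are well clear of it on both sides.

Run:
```python
from h import *
c=cam("wrist");f=c["frame"];m=red(f)
for r in range(180,242,6):
    k=np.where(m[r,255:280])[0]+255
    print(r,k.min() if len(k) else None,k.max() if len(k) else None,f[r,258:275,0].tolist(), [np.round(onz(c,(u,r),.138)[:2],4).tolist() for u in ((k.min(),k.max()+1) if len(k) else ())])
print(proj(c,[[.5466,.2239,.138],[.542,.1558,.138]]))
g=cv2.inRange(cv2.cvtColor(f,cv2.COLOR_RGB2HSV),(22,120,80),(38,255,255))
n,l,st,ce=cv2.connectedComponentsWithStats(g);print(st[st[:,4]>60])
for r in (265,280,295,303):
    k=np.where(g[r,250:285])[0]+250;print(r,onz(c,(k.min(),r),.138)[:2],onz(c,(k.max()+1,r),.138)[:2])
```

```text
180 262 270 [54, 53, 57, 58, 65, 133, 162, 165, 165, 164, 166, 163, 137, 92, 86, 94, 93] [[0.5445, 0.2157], [0.5525, 0.2152]]
186 260 270 [54, 62, 62, 57, 75, 138, 163, 164, 164, 165, 166, 165, 163, 128, 86, 93, 92] [[0.5424, 0.2103], [0.5522, 0.2097]]
192 262 270 [55, 58, 59, 58, 81, 142, 165, 164, 163, 163, 165, 164, 159, 121, 84, 93, 94] [[0.5439, 0.2046], [0.552, 0.2041]]
198 262 270 [49, 64, 62, 56, 90, 145, 163, 163, 163, 163, 164, 164, 155, 121, 90, 93, 93] [[0.5436, 0.1989], [0.5517, 0.1984]]
204 262 270 [57, 56, 52, 54, 108, 152, 164, 163, 163, 164, 163, 165, 145, 107, 92, 92, 90] [[0.5433, 0.1932], [0.5515, 0.1927]]
210 262 270 [57, 67, 60, 52, 102, 137, 147, 148, 146, 148, 149, 150, 131, 100, 93, 91, 93] [[0.543, 0.1874], [0.5512, 0.1868]]
216 262 269 [60, 72, 65, 53, 106, 140, 147, 147, 145, 147, 148, 148, 122, 91, 91, 93, 93] [[0.5427, 0.1814], [0.55, 0.181]]
222 262 269 [54, 68, 65, 55, 109, 140, 146, 146, 147, 147, 148, 145, 114, 83, 91, 92, 94] [[0.5424, 0.1754], [0.5498, 0.1749]]
228 262 269 [56, 68, 74, 63, 112, 141, 145, 147, 146, 148, 147, 144, 109, 84, 91, 90, 93] [[0.542, 0.1693], [0.5495, 0.1688]]
234 262 269 [57, 70, 77, 75, 120, 144, 147, 145, 146, 146, 147, 143, 117, 92, 90, 92, 90] [[0.5417, 0.1631], [0.5492, 0.1626]]
240 None None [59, 69, 72, 76, 77, 78, 78, 78, 78, 80, 83, 83, 86, 92, 92, 91, 89] []
[[263.88230661 170.85970461]
 [262.70015202 240.92294767]]
[[     0      0    512    384 196135]
 [   260    247     10     61    466]]
265 [0.53897064 0.12951246] [0.54681252 0.12898954]
280 [0.53804204 0.11212542] [0.54605178 0.11158747]
295 [0.53707367 0.09392977] [0.54423828 0.09344563]
303 [0.5365396  0.08386737] [0.54379177 0.0833753 ]
```

apply_moves --moves '[{"translation": [-0.41,0.51,0],"yaw": 0},{"translation": [0,0,0.8],"yaw": 0},{"translation": [0,0,0.8],"yaw": 0},{"translation": [0,0,0.8],"yaw": 0},{"translation": [0,0,0.8],"yaw": 0},{"translation": [0,0,0.8],"yaw": 0},{"translation": [0,0,0.8],"yaw": 0},{"translation": [0,0,0.44],"yaw": 0},{"translation": [0,0,0],"yaw": 0},{"translation": [0,0,0],"yaw": 0}]'

```text
t: 4.6
tool_pos: [0.5476, 0.1901, 0.1228]
tool_rot: [3.141, 0.0, 1.503]
force: [0.5, -0.0, 0.4]
opening: 0.0858
```

apply_moves --hand 0 --moves '[{"translation": [0,0,0],"yaw": 0},{"translation": [0,0,0],"yaw": 0},{"translation": [0,0,0],"yaw": 0},{"translation": [0,0,0],"yaw": 0},{"translation": [0,0,0],"yaw": 0},{"translation": [0,0,0],"yaw": 0},{"translation": [0,0,0],"yaw": 0},{"translation": [0,0,0],"yaw": 0}]'

```text
t: 5.4
tool_pos: [0.5471, 0.1903, 0.1225]
tool_rot: [3.141, -0.0, 1.503]
force: [-0.5, -0.1, 3.5]
opening: 0.0077
```

apply_moves --moves '[{"translation": [0,0,-0.3],"yaw": 0},{"translation": [0,0,-0.5],"yaw": 0},{"translation": [0,0,-0.7],"yaw": 0},{"translation": [0,0,-0.9],"yaw": 0},{"translation": [0,0,-0.9],"yaw": 0},{"translation": [0,0,-0.9],"yaw": 0},{"translation": [0,0,-0.9],"yaw": 0},{"translation": [0,0,-0.5],"yaw": 0},{"translation": [0,0,0],"yaw": 0},{"translation": [0,0,0],"yaw": 0}]'

```text
t: 6.4
tool_pos: [0.5467, 0.1902, 0.2618]
tool_rot: [-3.141, 0.0, 1.503]
force: [0.5, 0.2, -1.0]
opening: 0.007
```

Run:
```python
from h import *
c=cam("wrist");s=cam("scene")
W=np.hstack([cv2.resize(c["frame"],(400,300)),cv2.resize(s["frame"],(400,300))]);cv2.imwrite("pics/w2.png",W[:,:,::-1])
```

```text
(no output)
```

View pics/w2.png

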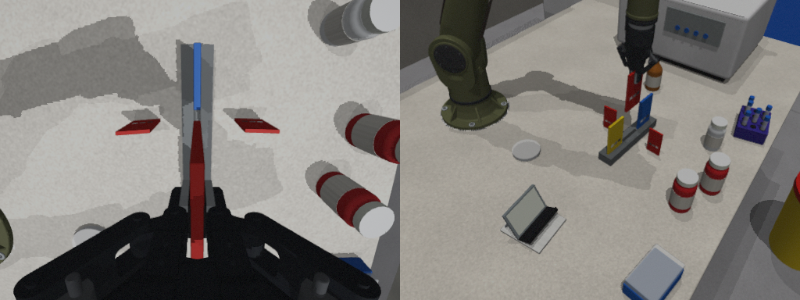

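The tile is held and blue and yellow are still standing. I'll raise it further and fly past the stand so the wrist camera can see it.

apply_moves --moves '[{"translation": [0,0,-0.8],"yaw": -0.5},{"translation": [0,0,0],"yaw": -0.55},{"translation": [-0.5,-0.1,0],"yaw": 0},{"translation": [-0.9,-0.1,0],"yaw": 0},{"translation": [-0.9,-0.1,0],"yaw": 0},{"translation": [-0.9,-0.1,0],"yaw": 0},{"translation": [-0.9,-0.1,0],"yaw": 0},{"translation": [-0.9,-0.1,0],"yaw": 0},{"translation": [-0.9,-0.1,0],"yaw": 0},{"translation": [-0.9,-0.1,0],"yaw": 0},{"translation": [-0.9,-0.1,0],"yaw": 0},{"translation": [-0.9,-0.1,0],"yaw": 0}]'

```text
t: 7.7
tool_pos: [0.538, -0.028, 0.2812]
tool_rot: [-3.139, 0.0, 1.646]
force: [0.0, 0.0, -1.9]
opening: 0.0074
```

apply_moves --moves '[{"translation": [-0.9,-0.1,0],"yaw": 0},{"translation": [-0.9,-0.1,0],"yaw": 0},{"translation": [-0.9,-0.1,0],"yaw": 0},{"translation": [-0.9,-0.1,0],"yaw": 0},{"translation": [-0.9,-0.1,0],"yaw": 0},{"translation": [-0.9,-0.1,0],"yaw": 0},{"translation": [-0.9,-0.1,0],"yaw": 0},{"translation": [-0.9,-0.1,0],"yaw": 0},{"translation": [-0.9,-0.1,0],"yaw": 0},{"translation": [-0.9,-0.1,0],"yaw": 0},{"translation": [-0.9,-0.1,0],"yaw": 0},{"translation": [-0.9,-0.1,0],"yaw": 0}]'

```text
t: 8.9
tool_pos: [0.5291, -0.299, 0.281]
tool_rot: [-3.139, -0.001, 1.647]
force: [-0.9, 1.2, -1.3]
opening: 0.0074
```

apply_moves --moves '[{"translation": [-0.9,-0.1,0],"yaw": 0},{"translation": [-0.9,-0.1,0],"yaw": 0},{"translation": [-0.5,0,0],"yaw": 0},{"translation": [0,0,0],"yaw": 0},{"translation": [0,0,0],"yaw": 0},{"translation": [0,0,0],"yaw": 0}]'

```text
t: 9.5
tool_pos: [0.5305, -0.3538, 0.2821]
tool_rot: [-3.142, -0.001, 1.651]
force: [0.1, -0.2, -0.9]
opening: 0.0074
```

Run:
```python
from h import *
c=cam("wrist");cv2.imwrite("pics/w3.png",c["frame"][:,:,::-1])
print(ctrl.get_obs()["tool_pos"],ctrl.get_obs()["tool_rot"],-c["R"].T@c["t"]);print(proj(c,[[.513,-.184,.018],[.523,-.302,.018],[.518,-.243,.018]]))
cv2.imwrite("pics/w3z.png",cv2.resize(c["frame"][:230,150:410,::-1],None,fx=2.6,fy=2.6,interpolation=cv2.INTER_CUBIC))
```

```text
[ 0.53058226 -0.35377353  0.28223686] [ 3.14143921e+00 -8.82001300e-04  1.65150104e+00] [ 0.52469341 -0.27566191  0.40346199]
[[248.16029011  27.82441545]
 [248.80589724 123.90552641]
 [248.4895361   77.61764701]]
```

View pics/w3z.png

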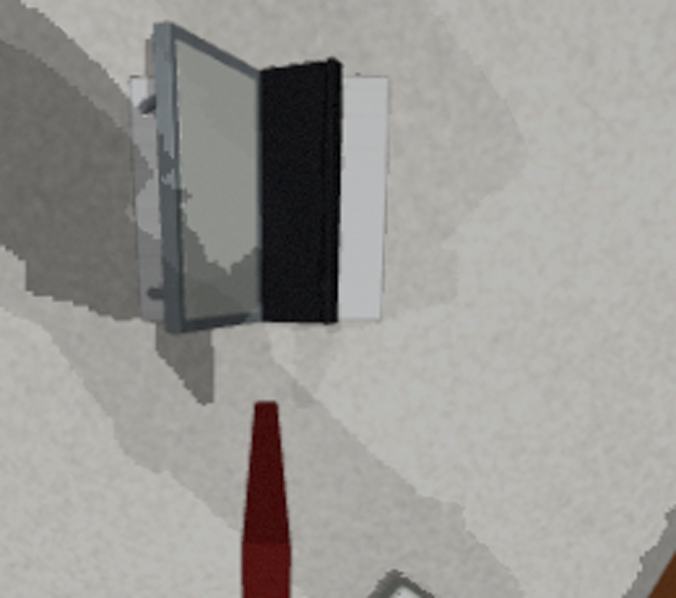

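The wrist crop (zoom 2.6, offset (150,0)) shows the crease from (261,71) to (262,321). The tile's end face has its bottom edge at (255–277,403) and its top edge at (243–291,541).

Run:
```python
from h import *
c=cam("wrist");q=lambda x,y:(150+(x+.5)/2.6-.5,(y+.5)/2.6-.5)
A,B=onz(c,q(261,71),.018),onz(c,q(262,321),.018)
print("crease",A,B,np.linalg.norm(A-B),(A+B)/2,"yaw",np.degrees(np.arctan2(-(A-B)[0],(A-B)[1])))
zl=.018+.036*np.sin(np.radians(25))
A,B=onz(c,q(341,62),zl+.004),onz(c,q(337,323),zl+.004);print("lip",A,B,"yaw",np.degrees(np.arctan2(-(A-B)[0],(A-B)[1])))
zt=.018+.08*np.cos(np.radians(25))
A,B=onz(c,q(176,32),zt),onz(c,q(182,325),zt);print("boardtop",A,B,(A+B)/2,"yaw",np.degrees(np.arctan2(-(A-B)[0],(A-B)[1])))
z=c and ctrl.get_obs()["tool_pos"][2]
for a,b,h in ((255,277,z-.1145),(243,291,z+.0155)):
    y=403 if a==255 else 541
    P,Q=onz(c,q(a,y),h),onz(c,q(b,y),h);print("tile end",P,Q,(P+Q)/2,np.linalg.norm(P-Q))
print(ctrl.get_obs()["tool_pos"])
```

```text
crease [ 0.51538831 -0.18295701  0.018     ] [ 0.52527019 -0.30095419  0.018     ] 0.11841024131159213 [ 0.52032925 -0.2419556   0.018     ] yaw 4.787168156418382
lip [ 0.55189623 -0.18073111  0.03721426] [ 0.56244623 -0.29761008  0.03721426] yaw 5.157788753325445
boardtop [ 0.48329416 -0.18904529  0.09050462] [ 0.49142227 -0.3005413   0.09050462] [ 0.48735821 -0.24479329  0.09050462] yaw 4.169511586385735
tile end [ 0.52484933 -0.31765375  0.16787178] [ 0.53207353 -0.31707023  0.16787178] [ 0.52846143 -0.31736199  0.16787178] 0.007247723496152548
tile end [ 0.52456102 -0.31638858  0.29787178] [ 0.53206432 -0.31578476  0.29787178] [ 0.52831267 -0.31608667  0.29787178] 0.007527554368446308
[ 0.53057413 -0.35392992  0.28237178]
```

apply_moves --moves '[{"translation": [0.5,0.02,0],"yaw": 0},{"translation": [0.8,0.03,0],"yaw": 0},{"translation": [0.9,0.03,0],"yaw": 0},{"translation": [0.9,0.03,0],"yaw": 0},{"translation": [0.8,0.02,0],"yaw": 0},{"translation": [0.52,0,0],"yaw": 0},{"translation": [0,0,0],"yaw": 0},{"translation": [0,0,0],"yaw": 0},{"translation": [0,0,0],"yaw": 0}]'

```text
t: 10.5
tool_pos: [0.5245, -0.246, 0.2824]
tool_rot: [-3.142, 0.001, 1.649]
force: [0.1, -0.5, -1.8]
opening: 0.0072
```

apply_moves --moves '[{"translation": [0,0,0.5],"yaw": 0},{"translation": [0,0,0.9],"yaw": 0},{"translation": [0,0,0.9],"yaw": 0},{"translation": [0,0,0.9],"yaw": 0},{"translation": [0,0,0.9],"yaw": 0},{"translation": [0,0,0.7],"yaw": 0},{"translation": [0,0,0.3],"yaw": 0},{"translation": [0,0,0],"yaw": 0},{"translation": [0,0,0],"yaw": 0}]'

```text
t: 11.4
tool_pos: [0.5248, -0.2454, 0.1551]
tool_rot: [3.141, 0.0, 1.649]
force: [-0.9, 0.4, -0.5]
opening: 0.0076
```

apply_moves --moves '[{"translation": [0.07,0,0.2],"yaw": 0},{"translation": [0,0,0.3],"yaw": 0},{"translation": [0,0,0.04],"yaw": 0},{"translation": [0,0,0.04],"yaw": 0},{"translation": [0,0,0],"yaw": 0},{"translation": [0,0,0],"yaw": 0}]'

```text
t: 12.0
tool_pos: [0.5246, -0.2432, 0.1405]
tool_rot: [3.141, 0.0, 1.65]
force: [-0.4, -0.1, -1.2]
opening: 0.007
```

Run:
```python
from h import *
s=cam("scene");t=cam("top")
a=cv2.resize(s["frame"][180:310,110:240],(400,400),interpolation=cv2.INTER_CUBIC)
b=cv2.resize(t["frame"][140:260,320:440],(400,400),interpolation=cv2.INTER_CUBIC)
cv2.imwrite("pics/p1.png",np.hstack([a,b])[:,:,::-1])
```

```text
(no output)
```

View pics/p1.png

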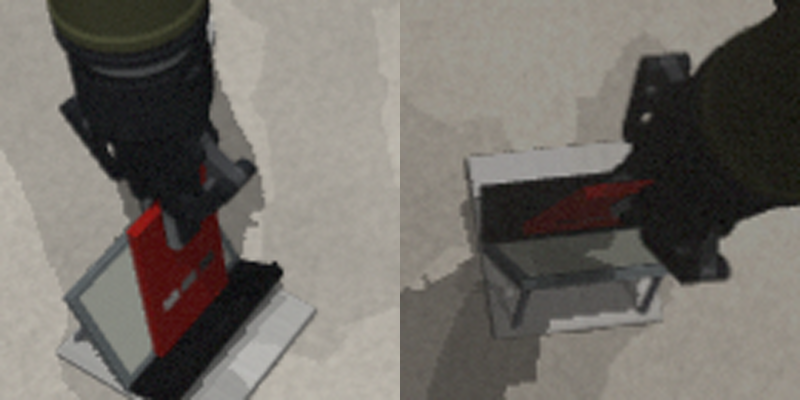

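The tile is upright just above the ledge close to the crease. I'll lower it to contact.

apply_moves --moves '[{"translation": [0,0,0.06],"yaw": 0},{"translation": [0,0,0.04],"yaw": 0},{"translation": [0,0,0],"yaw": 0},{"translation": [0,0,0],"yaw": 0}]'

```text
t: 12.5
tool_pos: [0.5245, -0.2431, 0.1377]
tool_rot: [-3.141, -0.0, 1.65]
force: [0.3, -0.2, -1.3]
opening: 0.0074
```

apply_moves --moves '[{"translation": [0,0,0.04],"yaw": 0},{"translation": [0,0,0],"yaw": 0}]'

```text
t: 12.7
tool_pos: [0.5247, -0.2432, 0.1371]
tool_rot: [3.141, 0.0, 1.65]
force: [-0.2, 0.0, 2.5]
opening: 0.0072
```

apply_moves --moves '[{"translation": [0,0,0.04],"yaw": 0},{"translation": [0,0,0],"yaw": 0}]'

```text
t: 12.9
tool_pos: [0.5248, -0.2433, 0.137]
tool_rot: [3.14, 0.001, 1.65]
force: [-1.9, 0.8, 9.8]
opening: 0.0074
```

apply_moves --moves '[{"translation": [0,0,-0.06],"yaw": 0},{"translation": [0,0,0],"yaw": 0}]'

```text
t: 13.1
tool_pos: [0.5245, -0.2431, 0.1373]
tool_rot: [3.141, 0.0, 1.65]
force: [0.1, 0.5, -1.3]
opening: 0.0074
```

apply_moves --hand 0.3 --moves '[{"translation": [0,0,0],"yaw": 0},{"translation": [0,0,0],"yaw": 0},{"translation": [0,0,0],"yaw": 0},{"translation": [0,0,0],"yaw": 0},{"translation": [0,0,0],"yaw": 0},{"translation": [0,-0.2,0],"yaw": 0},{"translation": [0,-0.2,0],"yaw": 0},{"translation": [0,-0.2,0],"yaw": 0},{"translation": [0,-0.2,0],"yaw": 0},{"translation": [0,-0.2,0],"yaw": 0},{"translation": [0,-0.2,0],"yaw": 0},{"translation": [0,0,0],"yaw": 0}]'

```text
t: 14.3
tool_pos: [0.4937, -0.2457, 0.1374]
tool_rot: [-3.141, -0.0, 1.649]
force: [-0.1, 0.8, 0.3]
opening: 0.0254
```

Run:
```python
from h import *
s=cam("scene");t=cam("top")
a=cv2.resize(s["frame"][180:310,110:240],(400,400),interpolation=cv2.INTER_CUBIC)
b=cv2.resize(t["frame"][140:260,320:440],(400,400),interpolation=cv2.INTER_CUBIC)
cv2.imwrite("pics/p2.png",np.hstack([a,b])[:,:,::-1])
```

```text
(no output)
```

View pics/p2.png

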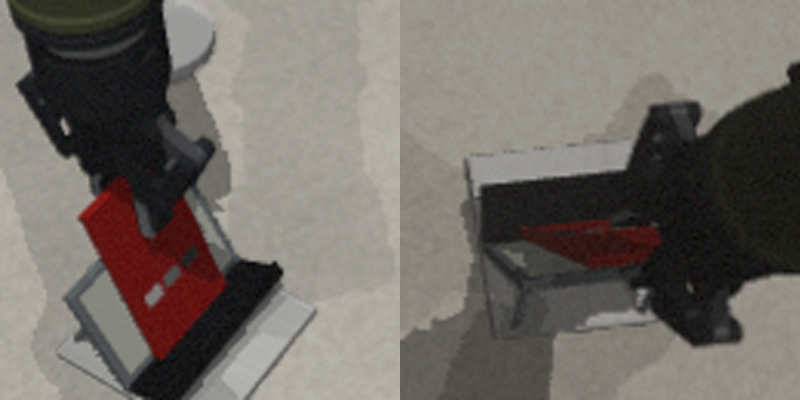

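apply_moves --hand 0.5 --moves '[{"translation": [0,-0.2,0],"yaw": 0},{"translation": [0,-0.2,0],"yaw": 0},{"translation": [0,-0.2,0],"yaw": 0},{"translation": [0,-0.2,0],"yaw": 0},{"translation": [0,0,0],"yaw": 0},{"translation": [0,0,0],"yaw": 0},{"translation": [0,0,0],"yaw": 0}]'

```text
t: 15.1
tool_pos: [0.475, -0.247, 0.1374]
tool_rot: [3.141, 0.0, 1.65]
force: [-0.2, -0.3, -0.1]
opening: 0.0425
```

apply_moves --hand 0.6 --moves '[{"translation": [0,0,0],"yaw": 0},{"translation": [0,0,0],"yaw": 0},{"translation": [0,0,0],"yaw": 0},{"translation": [0,0,-0.2],"yaw": 0},{"translation": [0,0,-0.4],"yaw": 0},{"translation": [0,0,-0.6],"yaw": 0},{"translation": [0,0,-0.6],"yaw": 0},{"translation": [0,0,-0.6],"yaw": 0},{"translation": [0,0,-0.6],"yaw": 0},{"translation": [0,0,-0.6],"yaw": 0}]'

```text
t: 16.1
tool_pos: [0.4747, -0.2471, 0.2289]
tool_rot: [3.141, 0.0, 1.65]
force: [0.3, 0.0, -0.6]
opening: 0.0509
```

apply_moves --moves '[{"translation": [0,0,-0.9],"yaw": 0},{"translation": [0,0,-0.9],"yaw": 0},{"translation": [-0.9,0.3,-0.3],"yaw": 0},{"translation": [-0.9,0.3,0],"yaw": 0},{"translation": [-0.9,0.3,0],"yaw": 0},{"translation": [-0.9,0.3,0],"yaw": 0},{"translation": [-0.9,0.3,0],"yaw": 0},{"translation": [0,0,0],"yaw": 0},{"translation": [0,0,0],"yaw": 0}]'

```text
t: 17.0
tool_pos: [0.5207, -0.3563, 0.2801]
tool_rot: [-3.141, -0.0, 1.649]
force: [-0.8, 0.2, -0.1]
opening: 0.0512
```

Run:
```python
from h import *
s=cam("scene");t=cam("top");w=cam("wrist")
a=cv2.resize(s["frame"][210:310,120:220],(400,400),interpolation=cv2.INTER_CUBIC)
b=cv2.resize(w["frame"][:200,156:356],(400,400),interpolation=cv2.INTER_CUBIC)
d=cv2.resize(t["frame"][130:250,110:430],(533,200),interpolation=cv2.INTER_CUBIC)
W=np.zeros((600,800,3),np.uint8);W[:400,:400]=a;W[:400,400:]=b;W[400:,:533]=d
cv2.imwrite("pics/p3.png",W[:,:,::-1])
```

```text
(no output)
```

View pics/p3.png

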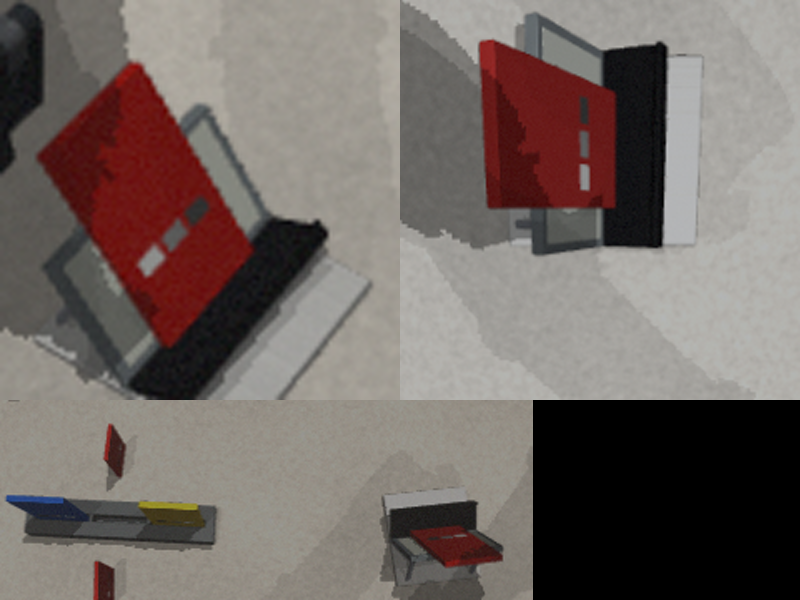

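The tile leans on the board with its foot edge at zoom (615, 92–207) beside the crease at (603, 50–246). Blue and yellow are standing in the rack. As a numeric check, I'll project the ideal tile from the measured crease and compare.

Run:
```python
from h import *
w=cam("wrist");s=cam("scene")
q=lambda x,y:(156+(x+.5)/2-.5,(y+.5)/2-.5)
A,B=onz(w,q(603,50)if 0 else q(203,50),.018),onz(w,q(203.5,246),.018)
S=(A+B)/2;psi=np.arctan2(-(A-B)[0],(A-B)[1]);print(S,np.degrees(psi),np.linalg.norm(A-B))
a=np.radians(25);n=np.array([np.cos(psi),np.sin(psi),0]);y=np.array([-np.sin(psi),np.cos(psi),0]);u=np.array([0,0,1])
X=n*np.cos(a)+u*np.sin(a);Z=-n*np.sin(a)+u*np.cos(a)
id=[S+.008*X+k*.035*y+h*Z for k,h in((1,0),(-1,0),(1,.13),(-1,.13))]
def comp(c):
    m=red(c["frame"]);m=cv2.morphologyEx(m,cv2.MORPH_CLOSE,np.ones((9,9)))
    k,l,st,ce=cv2.connectedComponentsWithStats(m)
    P=proj(c,id);i=l[tuple(np.int32(P.mean(0))[::-1])]
    cn=max(cv2.findContours((l==i).astype(np.uint8),0,1)[0],key=cv2.contourArea)
    return cv2.approxPolyDP(cn,3,True)[:,0],P
for c in(w,s):
    p,P=comp(c);print("seen",p.tolist());print("ideal",P.round(1).tolist())
# foot edge in stand frame
for uv in (q(215,92),q(215,207)):
    o,d=ray(w,uv);t=((S-o)@Z)/(d@Z);print("foot (x,y) in stand mm",[1000*(o+t*d-S)@v for v in(X,y)])
```

```text
[ 0.51985841 -0.24139523  0.018     ] 5.034022525678083 0.11982499929462044
seen [[196, 21], [200, 103], [263, 103], [263, 47], [202, 20]]
ideal [[263.2, 45.7], [263.0, 103.5], [203.8, 18.9], [207.7, 104.1]]
seen [[152, 226], [130, 250], [162, 296], [182, 271]]
ideal [[183.6, 272.8], [162.6, 297.5], [155.8, 225.8], [131.8, 249.9]]
foot (x,y) in stand mm [np.float64(8.113989264067554), np.float64(34.969991332208984)]
foot (x,y) in stand mm [np.float64(8.312459328175274), np.float64(-34.62958756987233)]
```

```bash
python3 -c "
from bench import ctrl
print(ctrl.get_obs()['force'],ctrl.get_obs()['t']);print(ctrl.job_done())"
```

```text
[0.33324477 1.27725883 0.14010913] 17.25
the job is handed in; nothing more can be done
None
```

I took the red tile out of the middle of the rack and set its foot on the black ledge. I then let it tip back gently onto the sloped board, backed the gripper away and handed the job in at about 17 s.

**Last checks:**
- **Foot:** its front edge is 8.1–8.3 mm out from the board, where 8 mm is ideal. The tile is about 0.2 mm off the middle, and the two ends of the foot agree to 0.2 mm, so it is not askew.
- **Lean:** the tile's corners lie within about 3 pixels of where an ideally placed tile would appear in the scene view. In the wrist view, one top corner read by eye was also about 3 pixels off (roughly 2–4 mm). I put that down to reading error, since the board limits how far the tile can lean. I did not measure directly that the back is flat against the board.
- **Other tiles:** yellow and blue were still standing in the rack.
- **Force:** the highest reading was about 10 N, as the foot met the ledge. The gripper was clear of everything at the end.

The top camera put the crease about 3 mm nearer the robot than the other two views. I used the wrist and scene values, and the height at which the tile met the ledge agreed with them.

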